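# Prop open the sprung cover of a trim unit and turn the knob beneath it to its stop

### The arm

A 6-joint arm with a two-finger parallel gripper is mounted at the origin on a cart in front of the work surface, level with it; the furniture and walls round the work are solid. World frame = base frame: x ahead of the robot, y to its left, z up, the work surface at z = 0. Lengths are in m, angles in rad, forces in N, time in s.
With the tool pointing down it reaches from about 0.375 to 0.975 m from the base axis. Payload 3.8 kg.
Tool frame: the origin (TCP) lies midway between the tips of the shut fingers; the grasp point (between the pads) lies 19 mm behind it; z points along the fingers, y is the line along which they close (so a half turn about z gives the same grasp; the last joint's range is limited). The gripper opens to 85 mm and grips with 20 to 120 N. Pads are 22 mm wide; open, the fingers measure 114 mm over their backs; the gripper's body (76 mm by 85 mm) begins 54 mm behind the grasp point. The pads swing forward as they close: fully open they stand 13 mm farther back than shut.
Start: joints at [1.083, 0.264, 1.604, -0, 1.274, -0.037], TCP at [0.294, 0.608, 0.231] pointing down, gripper open.
Joint ranges: [-2.63, 2.63], [-0.94, 2.18], [0.31, 2.57], [-1.31, 4.45], [0, 2.66], [-2.55, 2.55]. Speed limits (rad/s): [2.57, 2.57, 3.14, 3.14, 3.14, 3.14].

### API

Orientations are given as a rotation vector (axis times angle).
In Python, from workcell import bot gives the robot as it stands.
- The arm moves only by the tool step_arm, never from a script. Its argument "motion" is a list of rows, each a list of 5 numbers: the finger opening in cm, from 0 to 8.54, then the shift along the tool's x, y, z in cm, then the turn about the tool's z in degrees. In form: [[claw, dx, dy, dz, twist], ...]. A call has 1 to 20 rows; each row is the pose to reach, as a shift and turn from the pose commanded when the call began, along the tool's axes at that moment; what a row does not reach only later rows make up. A row lasts 1/10 s, in which the tool goes at most 50 mm and 8.59 degrees, less where a joint would pass 70% of its speed; a pose out of reach is approached as far as the arm can. A call with a gripper value outside its range is refused whole. The fingers move at their own pace and stop on an object; "force" is the grip in N (left out, the last holds). Time passes only in rows, so rows that repeat a pose let the fingers close. It gives the time, the measured TCP pose, the force, the opening and the grip force at its end, in the units of the state.
- bot.read_state(): the state, without advancing time (a new reading comes with each control period).
- bot.read_camera(name): name is "scene" or "top" or "wrist"; returns (picture, depth): 400x640x3 uint8, red, green, blue; 400x640 float32, m along the optical axis (not along the pixel's ray), 0 where there is no reading.
- bot.calibration(name): a dict with "mtx" (3x3 intrinsics, pixels), "origin" and "orientation" of the camera in the world; the wrist camera has in their place "T_tool_cam" (4x4, takes a point from camera to tool coordinates, whose origin is the TCP and whose axes are the flange's). Camera axes: x right, y up, looking along -z (the intrinsics and any distortion apply to the point x, -y, -z); pixel columns grow to the right and rows downward; lengths in m; the calibration is good to about 2 mm. The wrist camera is an equidistant fisheye: a pixel r from the principal point sees the ray r / f radians off the axis. A picture is of the moment at which its call begins: read the wrist's pose just before it. calibration takes no time and is no camera call.
- bot.finish_job(): hands the job in; it is judged then, once.
The state is a dict: "time": time; "q": joint angles; "joint_vel": joint speeds; "joint_torque": joint torques, N m; "tool_pos": TCP position; "tcp_rot": TCP orientation; "wrist_force": force on the tool from outside, world axes, zero at the start; "torque": the same for the moment, N m; "width": opening from 0.0 (shut) to 1.0 (fully open); "grip_force": force on a finger pad.
Only numpy, scipy, OpenCV 4.12 (cv2) and the standard library are available. Lean on these libraries where they do the work, as an engineer would, in place of code of your own. Each camera call takes 0.05 s, during which the arm holds its last target. There are 200 camera calls.

### The job

Take the steel prop rod out of its parking block, use it to lift the sprung flip cover of the trim unit on the table, and stand the rod with its foot fully home in the socket in the unit's deck, so that the cover leans on it and stays open when you let go. Then turn the trim knob that was under the cover clockwise (seen from above) until you feel it come firmly against its springy end stop, hold it there for half a second without forcing it, then let it go and leave the cover propped open. Handle the rod gently against the unit, never pressing or jamming it hard, and leave the other things on the table where they are.

Things in the scene. Friction and masses are not known exactly. Their poses are not given: they have to be found in the camera images.
- trim_unit: Grey bench unit, fixed to the table, 122 mm (x) by 200 mm (y), with a flat deck 40 mm above the table and a higher block (to 70 mm) along its rear. Origin on the table; its own x axis points to its rear (hinge side), y to its left, z up. Front face at x = -47 mm, rear at x = +78 mm, sides at y = +-100 mm. It carries the cover, the knob and the socket.
- hinge_line (a point): Point on the cover's hinge axis, in line (in the unit's y) with the socket: in the unit's frame x = +55, y = +50, height 66 mm over the table. The hinge axis runs along the unit's y.
- cover_lip (a point): Lower edge of the cover's free front lip, in line (in the unit's y) with the socket, 112 mm from the hinge axis. The cover is a clear plate 200 mm wide, 26 mm over the deck when shut, with 14 mm deep side skirts at the unit's y = +-98 mm. Its front is open and the lip (6 mm thick) overhangs the unit's front face by 10 mm, so the rod's collar can go under it from in front.
- cover (a joint): Opening angle of the cover in rad: 0 shut (level), 1.45 its limit. A spring and its weight shut it from every angle (about 0.7 N at the lip). Leaning with its lip on the shaft of the seated rod it stands at about 1.2.
- socket (a point): Centre of the mouth of the round socket in the unit's deck: unit x = +15.5, y = +50, height 40 mm over the table. Hole 15.2 mm wide, 34 mm deep, vertical, 0.6 mm chamfer; axes as the unit's.
- knob_axis (a point): Knob's axis at deck height: unit x = -27, y = -48, height 40 mm over the table. The knob's end stop lies 1.1 to 1.5 rad clockwise (seen from above) of its start, differently each time and not to be seen: it is found by the rise of the turning moment. Knob friction 0.08 N m; it stays where it is left. The bar needs a grip of some 60 N to bear the moment at the stop.
- knob_top (a point): Centre of the knob's top, 22.5 mm over the deck. The black knob has a bar grip 34 mm long and 10 mm wide, from 8.5 to 22.5 mm over the deck, on a disc of 34 mm diameter. This point's x axis runs along the bar, at the start within 0.75 rad of the unit's x axis.
- parking_block: Aluminium block, 56 x 56 x 40 mm, fixed to the table, with a hole like the socket (16 mm wide, 34 mm deep) in the middle of its top, in which the rod stands at the start. Origin at the centre of its underside.
- prop: Steel prop rod, loose, 202 mm long, about 0.15 kg. Origin at the end of its foot, z up the rod. Foot: lowest 30 mm, 14 mm diameter, end bevelled to 12 mm. Collar: 36 mm diameter, 30 to 36 mm up; rests on the deck (or block) when the foot is fully home. Above it the shaft, 14 mm diameter. Seated, the cover's lip leans on it about 125 mm above the collar, so hold it within its top 35 mm.
- prop_grip (a point): Point on the rod's axis, 18 mm below its top (184 mm above the foot's end), where to hold it; z along the rod.
- prop_collar (a point): Point on the rod's axis at the underside of its collar, 30 mm above the foot's end.
- reagent_bottle_5: Bystander: white lab bottle with screw cap, 50 mm wide, 100 mm tall, origin under its centre.
- reagent_bottle_3: Bystander: white lab bottle with screw cap, 69 mm wide, 150 mm tall, origin under its centre.
- tube_rack_1: Bystander: moulded rack with tubes, 62 x 105 x 42 mm, origin under its centre.
- timer: Bystander: flat lab timer, 72 x 62 x 18 mm, origin under its centre.
- tape_roll_2: Bystander: tape roll lying flat, 58 mm wide, 19 mm tall, origin under its centre.
- petri_1: Bystander: clear lidded dish, 92 mm wide, 15 mm tall, origin under its centre.
- marker_1: Bystander: marker pen lying, 137 mm long, 13 mm thick, origin under its centre.
- stop_spring (a joint): How far the knob's springy end stop is wound up, in rad: 0 with nothing turning the knob, about 0.01 while it turns freely, then growing by 1 rad per 6 N m once the knob is against its stop. Firmly against the stop means 0.04 to 0.11 (0.24 to 0.66 N m), more is forcing it. It springs back when the knob is let go; the knob itself stays.

How it is judged:
On the way, in this order (a step that is already met when the one before it is completed fails the run):
1. the rod stands let go and fully home in the socket, and the cover leans on it (horizontal distance between prop_collar and socket below 0.003 m and z of prop_collar in the frame of socket below 0.003 m and angle between prop_grip's own z axis and vertical below 0.12 rad and value of joint cover above 0.9 rad and contact force between the fingers and prop below 0.2 N), for 0.3 s.
2. the knob is turned clockwise and held firmly against its end stop (value of joint stop_spring above 0.04 rad and angle between the x axis of knob_top and the x axis of trim_unit, either way round above 0.9 rad), for 0.3 s.
At the end, for the whole second after the job is handed in: Rod let go in the socket (collar within 3 mm of its axis and of the deck, tilt under 0.12 rad), cover open on it (over 0.9 rad), both at rest; knob let go, stop unwound (under 0.02 rad), its bar still more than 0.9 rad away from the unit's x axis (all of step 1 and velocity of joint cover below 0.05 rad/s and linear speed of prop below 0.02 m/s and angle between the x axis of knob_top and the x axis of trim_unit, either way round above 0.9 rad and value of joint stop_spring below 0.02 rad); the robot touches nothing.
It fails at once if the rod, while it is held, is pressed or jammed against the unit, its cover or its socket with more than 30 N (contact force between prop and trim_unit above 30 N and contact force between the fingers and prop above 1 N).
It fails at once if the knob is forced against its end stop with more than 0.66 N m (value of joint stop_spring above 0.11 rad).
It fails at once if a bystander is moved more than 20 mm (distance of any of reagent_bottle_5, reagent_bottle_3, tube_rack_1, timer, tape_roll_2, petri_1, marker_1 from where it was at the start of the episode above 0.02 m).
It also fails if it takes over 72 s, if anything falls off the work surface, if the arm or the gripper's body presses on something with over 40 N, if the wrist force passes 120 N, or if a joint passes its speed limit or range.

## Working session

There is one attempt and no reset: what is moved stays moved. The work goes in short steps, Python scripts to look and compute and a tool call to move; the robot and the scene stay as the last step left them, time stands still between calls to the robot, and variables do not carry over. Pictures are saved under pics/ and viewed, at most 10 in all, crops included, and the job is handed in when it is done.

Besides the shell and the picture viewer there is one more tool, called after "Emit:" by a JSON object that holds its "fn" and its "kwargs". step_arm: Moves the arm, as the interface text tells. Its arguments: {"type":"object","properties":{"motion":{"type":"array","items":{"type":"array","items":{"type":"number"}}},"force":{"type":"number"}},"required":["motion"]}

```bash
mkdir -p pics; ls
cat > h.py <<'E'
import numpy as np, cv2
from scipy.spatial.transform import Rotation as R
from workcell import bot
def cam(n):
    s=bot.read_state(); p,d=bot.read_camera(n); np.savez('%s.npz'%n,p=p,d=d,pos=s['tool_pos'],rot=s['tcp_rot']); return p,d
def save(p,f,box=None,k=1):
    if box: p=p[box[1]:box[3],box[0]:box[2]]
    cv2.imwrite('pics/'+f,cv2.resize(p[...,::-1],None,fx=k,fy=k,interpolation=cv2.INTER_CUBIC))
def world(n,u,v,d):
    c=bot.calibration(n);K=np.array(c['mtx'])
    o=c['orientation'];M=np.array(o); M=M if M.shape==(3,3) else R.from_rotvec(M).as_matrix()
    x=np.array([(u-K[0,2])/K[0,0],-(v-K[1,2])/K[1,1],-1])*d
    return M@x+np.array(c['origin'])
def plane(n,u,v,z):
    a=world(n,u,v,0.);b=world(n,u,v,1.)
    return a+(b-a)*(z-a[2])/(b[2]-a[2])
E
python3 - <<'E'
from h import *
for n in('top','scene'):
    p,d=cam(n); save(p,n+'0.png',None,1.25); c=bot.calibration(n); print(n,c)
print(bot.calibration('wrist')); print(bot.read_state())
E
```

```text
pics
top {'mtx': array([[422.66796905,   0.        , 324.88667156],
       [  0.        , 422.66796905, 201.34116623],
       [  0.        ,   0.        ,   1.        ]]), 'origin': array([ 0.28271557, -0.05510069,  1.48718678]), 'orientation': array([ 0.12348626, -0.14970631, -1.53956712])}
scene {'mtx': array([[375.53347759,   0.        , 314.17840094],
       [  0.        , 375.53347759, 200.43009705],
       [  0.        ,   0.        ,   1.        ]]), 'origin': array([-0.37937542, -0.57641374,  0.81967716]), 'orientation': array([ 0.89419867, -0.49430374, -0.96260356])}
{'mtx': array([[309.70691629,   0.        , 325.77932176],
       [  0.        , 309.70691629, 194.21106457],
       [  0.        ,   0.        ,   1.        ]]), 'T_tool_cam': array([[-9.61579133e-04,  9.48468872e-01,  3.16868860e-01,
         8.06406636e-02],
       [ 9.99999345e-01,  1.10884405e-03, -2.84425431e-04,
        -6.61596200e-04],
       [-6.21126818e-04,  3.16868379e-01, -9.48469317e-01,
        -1.42091932e-01],
       [ 0.00000000e+00,  0.00000000e+00,  0.00000000e+00,
         1.00000000e+00]])}
{'time': 0.1, 'q': array([ 1.08309564e+00,  2.64674145e-01,  1.60527096e+00,  5.65578882e-06,
        1.27372663e+00, -3.69323468e-02]), 'joint_vel': array([-0.00123178, -0.00273979, -0.00156247, -0.00019683, -0.00107729,
        0.00053918]), 'joint_torque': array([ 1.36478906e-03, -5.16706145e+01, -3.68590093e+01,  7.18644719e-05,
        6.17023412e-03, -3.87972295e-05]), 'tool_pos': array([0.29376695, 0.60696076, 0.23007092]), 'tcp_rot': array([-0.70196627, -3.06160379,  0.00315134]), 'wrist_force': array([0.40790019, 0.33835294, 0.51649799]), 'torque': array([-0.01073393,  0.01301385, -0.0101881 ]), 'grip_force': 0.0, 'width': 0.9985150906984908}
```

View pics/top0.png

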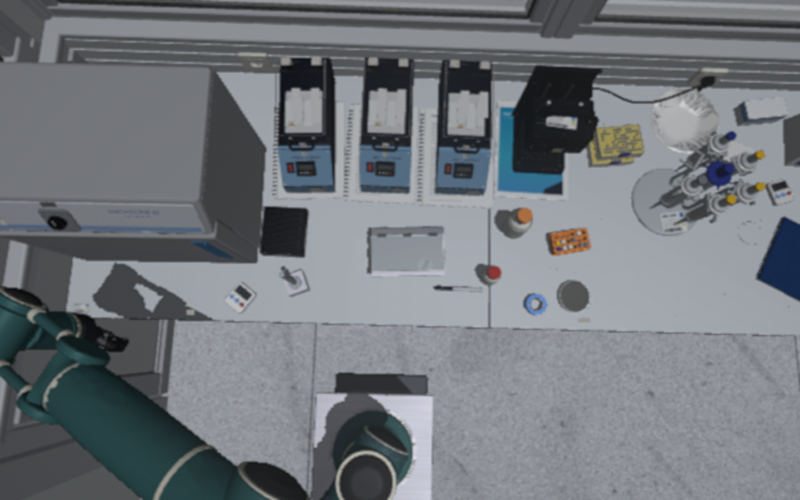

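View pics/scene0.png

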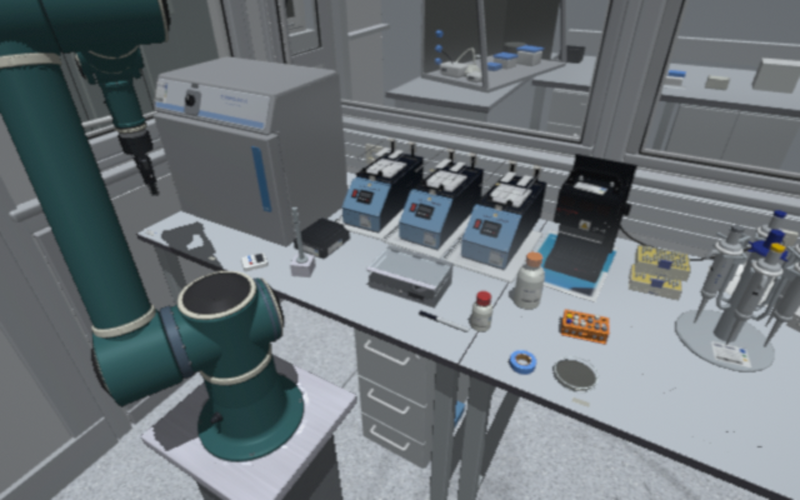

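Run:
```python
from h import *
t=np.load('top.npz'); save(t['p'],'top1.png',(205,165,405,265),4)
s=np.load('scene.npz');
for u,v in((236,227),(325,200)): print(plane('top',u,v,0.04))
```

```text
[0.44034833 0.22610325 0.04      ]
[ 0.5430631  -0.07643815  0.04      ]
```

View pics/top1.png

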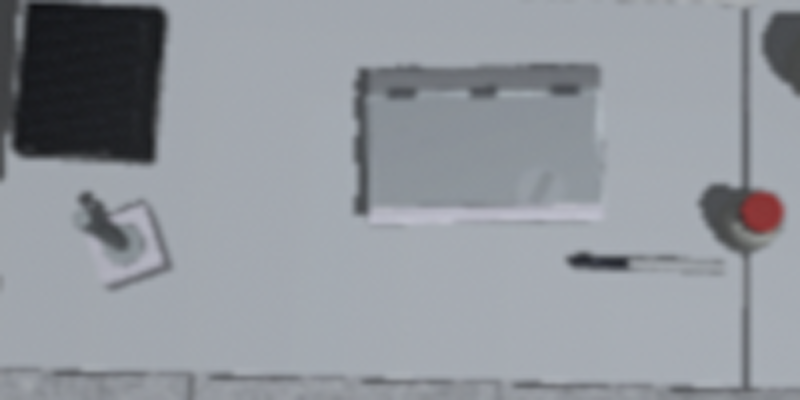

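```bash
cat >> h.py <<'E'
def az():
    s=bot.read_state(); M=R.from_rotvec(s['tcp_rot']).as_matrix(); return np.degrees(np.arctan2(M[1,0],M[0,0]))
def go(x,y,z,a=None):
    s=bot.read_state(); M=R.from_rotvec(s['tcp_rot']).as_matrix()
    d=M.T@(np.array([x,y,z])-s['tool_pos'])*100
    tw=0 if a is None else -((a-az()+180)%360-180)
    print('t',s['time'],'pos',s['tool_pos'].round(4),'az',az().round(2),'GO dx dy dz tw',d.round(2),round(tw,2))
def wpix(u,v,z,f='wrist.npz'):
    # fisheye pixel to world plane z
    t=np.load(f);c=bot.calibration('wrist');K=c['mtx'];T=c['T_tool_cam']
    a=np.array([u-K[0,2],v-K[1,2]]);r=np.hypot(*a);th=r/K[0,0]
    e=a/r if r>0 else a
    ray=np.array([np.sin(th)*e[0],-np.sin(th)*e[1],-np.cos(th)])
    M=R.from_rotvec(t['rot']).as_matrix()
    o=M@T[:3,3]+t['pos'];w=M@(T[:3,:3]@ray)
    return o+w*(z-o[2])/w[2]
def wproj(P,f='wrist.npz'):
    t=np.load(f);c=bot.calibration('wrist');K=c['mtx'];T=c['T_tool_cam']
    M=R.from_rotvec(t['rot']).as_matrix()
    q=T[:3,:3].T@(M.T@(np.array(P)-t['pos'])-T[:3,3])
    p=np.array([q[0],-q[1],-q[2]]);th=np.arctan2(np.hypot(p[0],p[1]),p[2]);e=p[:2]/np.hypot(p[0],p[1])
    return K[:2,2]+K[0,0]*th*e
E
python3 - <<'E'
from h import *
go(.44,.226,.36,180)
f=lambda u,v,z:print(plane('top',205+u/4,165+v/4,z).round(4))
for a in((131,245,.04),(88,203,.212),(368,218,.066),(603,213,.066),(357,70,.07),(600,66,.07),(545,185,.0625)): f(*a)
E
```

```text
t 0.1 pos [0.2938 0.607  0.2301] az 154.17 GO dx dy dz tw [-29.76 -27.95 -12.94] -25.83
[0.4431 0.2203 0.04  ]
[0.4551 0.222  0.212 ]
[0.4686 0.017  0.066 ]
[ 0.4784 -0.182   0.066 ]
[0.5956 0.0309 0.07  ]
[ 0.6052 -0.1775  0.07  ]
[ 0.5016 -0.1325  0.0625]
```

Emit:
{"fn": "step_arm", "kwargs": {"motion": [[8.5, 0, 0, -13, 0], [8.5, 0, 0, -13, 0], [8.5, 0, 0, -13, 0], [8.5, -29.8, -28, -13, -26], [8.5, -29.8, -28, -13, -26], [8.5, -29.8, -28, -13, -26], [8.5, -29.8, -28, -13, -26], [8.5, -29.8, -28, -13, -26], [8.5, -29.8, -28, -13, -26], [8.5, -29.8, -28, -13, -26], [8.5, -29.8, -28, -13, -26], [8.5, -29.8, -28, -13, -26], [8.5, -29.8, -28, -13, -26], [8.5, -29.8, -28, -13, -26]]}}

```text
time: 1.5
tool_pos: [0.44, 0.2264, 0.361]
tcp_rot: [0.004, -3.141, -0.001]
wrist_force: [0.4, -0.2, -0.5]
width: 0.994
grip_force: 0.0
```

Run:
```python
from h import *
p,d=cam('wrist'); save(p,'w1.png',None,1.25); go(.449,.221,.18,180)
print(wproj((.455,.222,.212)),wproj((.443,.22,.04)))
```

```text
t 1.55 pos [0.4399 0.2269 0.361 ] az -179.77 GO dx dy dz tw [-0.93 -0.6  18.1 ] 0.23
[322.10137355 193.05236195] [321.88500705 150.00456065]
```

View pics/w1.png

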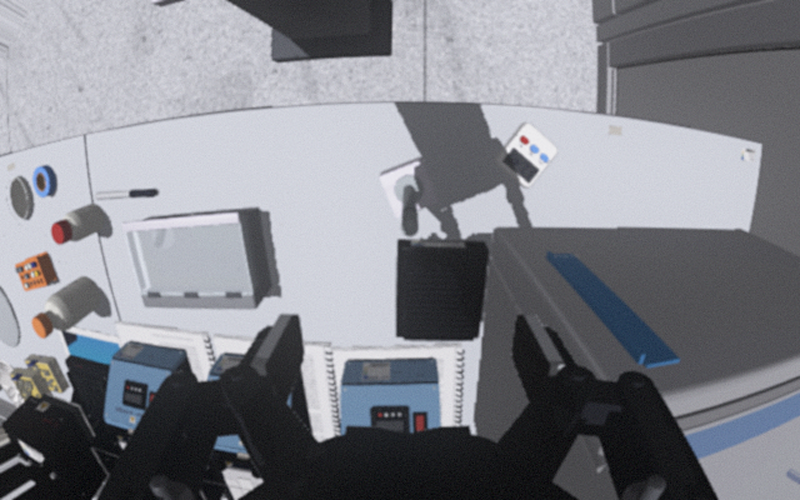

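Run:
```python
from h import *
t=np.load('wrist.npz'); save(t['p'],'w2.png',(290,110,370,210),6)
print(wpix(328,182,.212),wpix(324,150,.046),wpix(321,157,.04))
```

```text
[0.44360289 0.22779271 0.212     ] [0.44190372 0.2232268  0.046     ] [0.4538521  0.21864076 0.04      ]
```

View pics/w2.png

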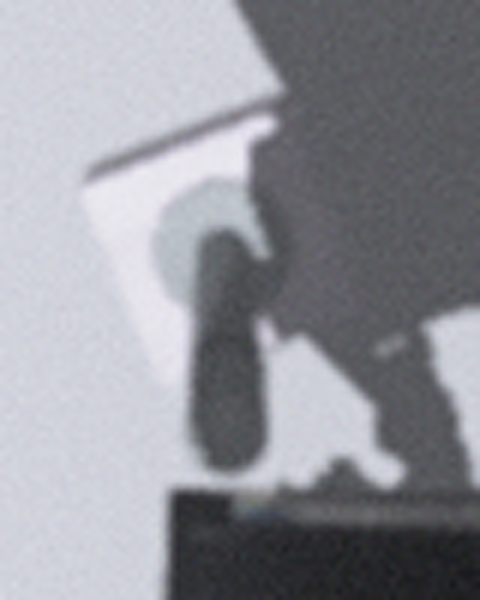

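Emit:
{"fn": "step_arm", "kwargs": {"motion": [[8.5, -0.4, 0, 4, 0], [8.5, -0.4, 0, 8, 0], [8.5, -0.4, 0, 12, 0], [8.5, -0.4, 0, 15, 0], [8.5, -0.4, 0, 17, 0], [8.5, -0.4, 0, 18.3, 0], [8.5, -0.4, 0, 18.3, 0], [3, -0.4, 0, 18.3, 0], [3, -0.4, 0, 18.3, 0], [3, -0.4, 0, 18.3, 0], [1, -0.4, 0, 18.3, 0], [1, -0.4, 0, 18.3, 0], [1, -0.4, 0, 18.3, 0], [1, -0.4, 0, 18.3, 0], [1, -0.4, 0, 18.3, 0]], "force": 60}}

```text
time: 3.05
tool_pos: [0.4449, 0.226, 0.179]
tcp_rot: [-0.004, 3.14, 0.001]
wrist_force: [0.0, 1.5, 4.6]
width: 0.142
grip_force: 58.5
```

Run:
```python
from h import *
p,d=cam('wrist'); save(p,'w3.png',(200,80,440,280),3.3); go(.4435,.226,.38,180); s=bot.read_state();print(s['wrist_force'],s['torque'],s['width']*85)
print(wproj((.4435,.2265,.212)),wproj((.4435,.226,.046)))
```

```text
t 3.1 pos [0.4449 0.226  0.179 ] az -179.83 GO dx dy dz tw [ 1.10e-01  1.00e-02 -2.01e+01] 0.17
[-0.51407676  0.26992806  4.39321422] [0.15719946 0.02771481 0.00112334] 12.666100035859007
[329.39961096 289.57649028] [326.60879303 181.32295913]
```

View pics/w3.png

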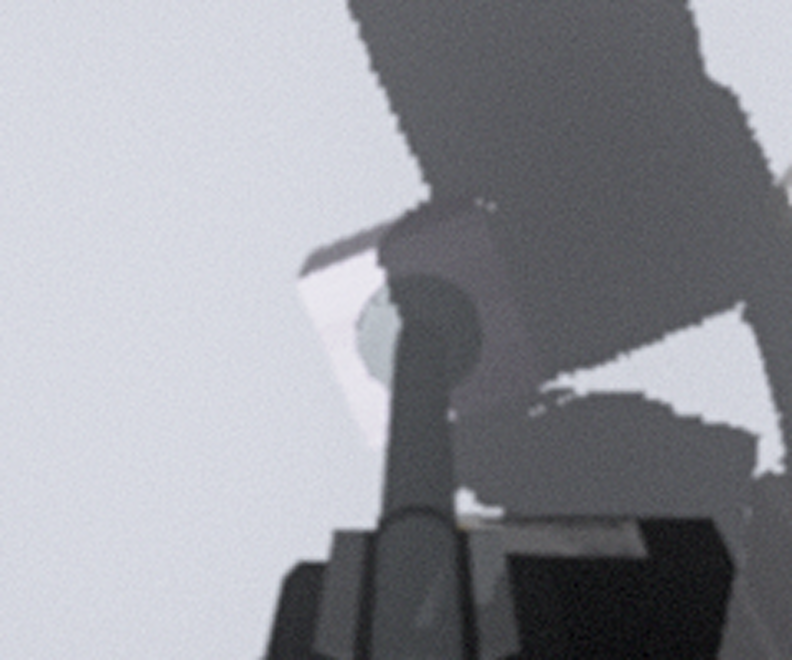

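Emit:
{"fn": "step_arm", "kwargs": {"motion": [[1, 0, 0, -1, 0], [1, 0, 0, -3, 0], [1, 0, 0, -6, 0], [1, 0, 0, -7.5, 0], [1, 0.3, -3, -8, 0], [1, 0.6, -7, -8, 0], [1, 1.2, -11, -8, 0], [1, 1.2, -15, -8, 0], [1, 1.2, -19, -8, 0], [1, 1.2, -23, -8, 0], [1, 1.2, -26, -8, 0], [1, 1.2, -26, -8, 0], [1, 1.2, -26, -8, 0]]}}

```text
time: 4.4
tool_pos: [0.4326, -0.0347, 0.2579]
tcp_rot: [0.001, -3.14, -0.001]
wrist_force: [0.2, 0.7, -0.9]
width: 0.142
grip_force: 58.8
```

Run:
```python
from h import *
p,d=cam('wrist'); save(p,'w4.png',(80,120,440,400),2.2); go(.433,-.035,.25,180); s=bot.read_state();print(s['wrist_force'],s['torque'],s['width']*85)
O=np.array([.530,-.080,0]);a=np.radians(2.8)
for P in((-57,100,66),(-57,-100,66),(15.5,50,40),(-27,-48,62),(-47,100,40),(-47,-100,40)):
    x,y,z=np.array(P)/1000; print(P,wproj(O+[x*np.cos(a)-y*np.sin(a),x*np.sin(a)+y*np.cos(a),z]).round(1))
```

```text
t 4.45 pos [ 0.4327 -0.0341  0.2579] az -179.87 GO dx dy dz tw [-0.03 -0.09  0.79] 0.13
[ 0.17971941  0.87232566 -1.50923817] [ 0.04092781  0.05716334 -0.00139988] 11.811381525538215
(-57, 100, 66) [371.4 198.4]
(-57, -100, 66) [204.6 205.9]
(15.5, 50, 40) [330.4 245.8]
(-27, -48, 62) [249.  226.1]
(-47, 100, 40) [368.5 199.1]
(-47, -100, 40) [212.9 206.1]
```

View pics/w4.png

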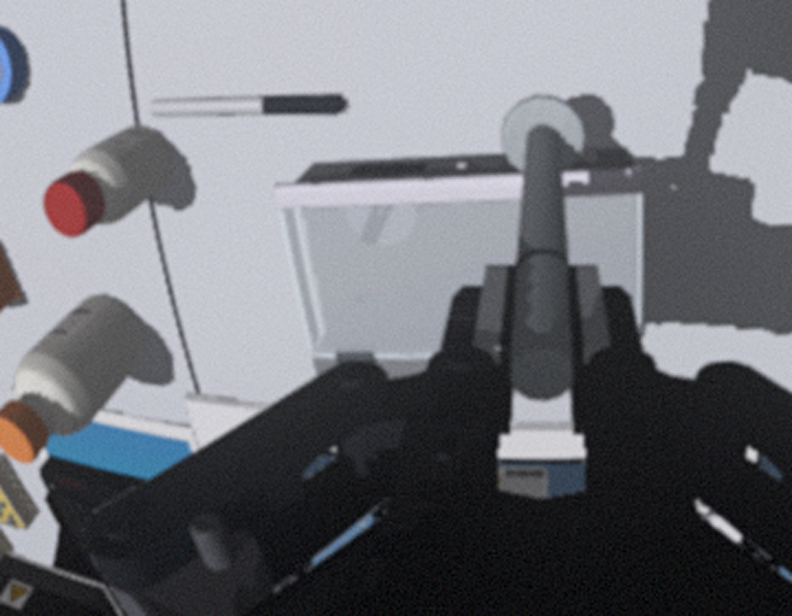

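Emit:
{"fn": "step_arm", "kwargs": {"motion": [[1, 0, -3, 0, 0], [1, 0, -7, 0, 0], [1, 0, -8, 0, 0], [1, 0, -8, 0, 0], [1, 0, -8, 0, 0]]}}

```text
time: 4.95
tool_pos: [0.4333, -0.113, 0.258]
tcp_rot: [0.006, -3.141, -0.002]
wrist_force: [0.1, 0.9, -2.0]
width: 0.145
grip_force: 59.0
```

Run:
```python
from h import *
import shutil
a=np.load('wrist.npz')['p']; shutil.copy('wrist.npz','wristA.npz')
p,d=cam('wrist'); shutil.copy('wrist.npz','wristB.npz'); go(.433,-.115,.25,180)
O=np.array([.530,-.080,0]);al=np.radians(2.8)
for P in((-57,100,66),(-57,-100,66),(15.5,50,40),(-27,-48,62),):
    x,y,z=np.array(P)/1000; print(P,wproj(O+[x*np.cos(al)-y*np.sin(al),x*np.sin(al)+y*np.cos(al),z]).round(1))
m=np.vstack([a[180:250,195:385],p[180:255,255:445]]); save(m,'m1.png',None,4)
```

```text
t 5.0 pos [ 0.4334 -0.1129  0.2581] az -179.76 GO dx dy dz tw [ 0.04 -0.21  0.81] 0.24
(-57, 100, 66) [435.2 197.8]
(-57, -100, 66) [266.5 205.5]
(15.5, 50, 40) [389.  244.6]
(-27, -48, 62) [312.5 226. ]
```

View pics/m1.png

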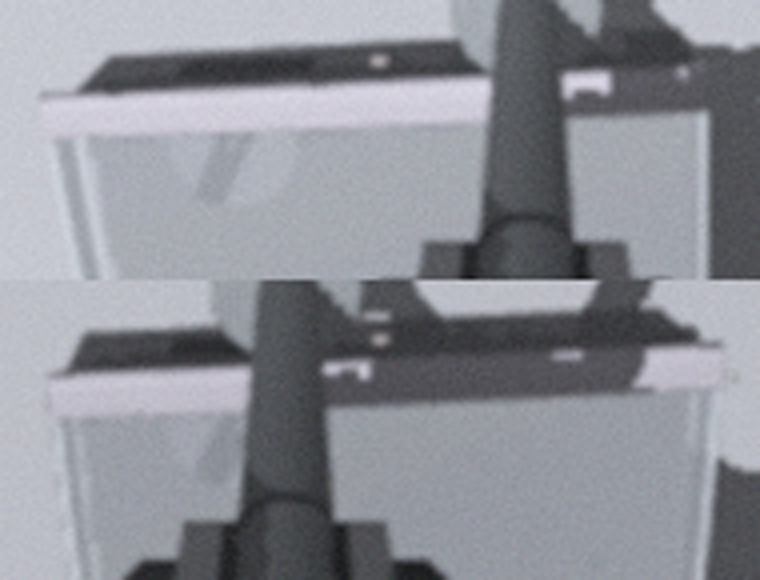

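Run:
```python
from h import *
A='wristA.npz';B='wristB.npz'
L=wpix(205.2,203.6,.066,A);Rr=wpix(372,196.8,.066,A);print(L,Rr)
l=wpix(267.5,203.5,.066,B);r=wpix(435.3,196.3,.066,B);print(l,r)
for a,b in((L,Rr),(l,r)):
    e=b-a;yaw=np.arctan2(-e[0],e[1]);m=(a+b)/2;ex=np.array([np.cos(yaw),np.sin(yaw),0]);print(np.linalg.norm(e),np.degrees(yaw),m+.057*ex)
# collar pixel position prediction, rod vertical at TCP
for f in(A,B):
    t=np.load(f);print(wproj(t['pos']+[0,0,-.139+.003],f))
# knob centre top pixel A
print(wpix(195+217/4,180+165/4,.0625,A), wpix(195+233/4,180+168/4,.0485,A))
b=np.load(B)['p'][215:275,355:425];c=cv2.createCLAHE(8,(2,2)).apply(cv2.cvtColor(b,cv2.COLOR_RGB2GRAY))
aa=np.load(A)['p'][75:225,280:380]
m=np.zeros((520,800,3),np.uint8);m[:360,:420]=cv2.resize(c,(420,360))[...,None];m[:450,430:730]=cv2.resize(aa,(300,450));save(m,'m2.png')
```

```text
[ 0.47493392 -0.18141523  0.066     ] [0.46623866 0.01767519 0.066     ]
[ 0.4754726  -0.18128056  0.066     ] [0.46632371 0.01693541 0.066     ]
0.19928021493318346 2.5007997157779775 [ 0.527532   -0.07938292  0.066     ]
0.1984269976679174 2.6426773196087 [ 0.52783753 -0.07954447  0.066     ]
[326.64237534 182.21466988]
[326.55688606 182.13730745]
[ 0.49868935 -0.12815538  0.0625    ] [ 0.50574208 -0.12682625  0.0485    ]
```

View pics/m2.png

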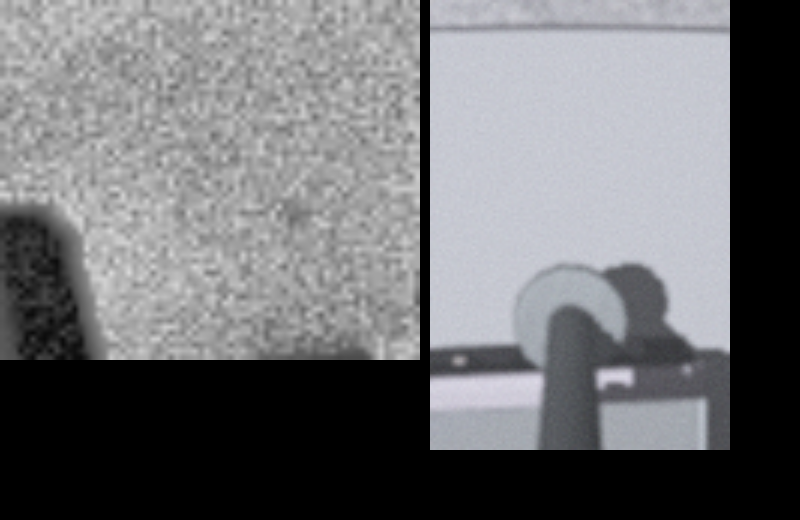

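Emit:
{"fn": "step_arm", "kwargs": {"motion": [[1, -0.3, 3, 0, -2.3], [1, -0.3, 6, 0, -2.3], [1, -0.3, 7.9, 0, -2.3], [1, -0.3, 7.9, 2, -2.3], [1, -0.3, 7.9, 4, -2.3], [1, -0.3, 7.9, 5.7, -2.3], [1, -0.3, 7.9, 6.7, -2.3], [1, -0.3, 7.9, 6.7, -2.3], [1, -0.3, 7.9, 6.7, -2.3]]}}

```text
time: 5.9
tool_pos: [0.4363, -0.0348, 0.1917]
tcp_rot: [-0.069, 3.14, 0.0]
wrist_force: [0.1, -0.9, -0.7]
width: 0.14
grip_force: 59.1
```

```bash
cat >> h.py <<'E'
O=np.array([.5277,-.0795]);YAW=np.radians(2.57)
def unit(p):
    c,s=np.cos(YAW),np.sin(YAW);d=np.array(p)[:2]-O;return np.array([c*d[0]+s*d[1],-s*d[0]+c*d[1]])*1000
def rel(wps):
    s=bot.read_state();u=unit(s['tool_pos']);z=s['tool_pos'][2]*1000
    print('t',s['time'],'unit',u.round(1),'z',z.round(1),'az',(az()-180-np.degrees(YAW)+180)%360-180,'F',s['wrist_force'].round(1),s['torque'].round(2))
    for w in wps: print([round(x/10,2) for x in(-(w[0]-u[0]),w[1]-u[1],-(w[2]-z))])
E
python3 - <<'E'
from h import *
w=[(-67+1,50,191)]
for th in np.arange(0.05,1.351,.1): w.append((55-106*np.cos(th)-18+1,50,66+106*np.sin(th)+133))
w.append((16.5,50,303));rel(w)
E
```

```text
t 5.9 unit [-89.3  48.7] z 191.7 az -0.05356079923870993 F [ 0.1 -0.9 -0.7] [-0.02  0.01 -0.02]
[np.float64(-2.33), np.float64(0.13), np.float64(0.07)]
[np.float64(-2.14), np.float64(0.13), np.float64(-1.26)]
[np.float64(-2.25), np.float64(0.13), np.float64(-2.31)]
[np.float64(-2.46), np.float64(0.13), np.float64(-3.35)]
[np.float64(-2.77), np.float64(0.13), np.float64(-4.36)]
[np.float64(-3.18), np.float64(0.13), np.float64(-5.34)]
[np.float64(-3.69), np.float64(0.13), np.float64(-6.27)]
[np.float64(-4.29), np.float64(0.13), np.float64(-7.14)]
[np.float64(-4.97), np.float64(0.13), np.float64(-7.95)]
[np.float64(-5.73), np.float64(0.13), np.float64(-8.69)]
[np.float64(-6.56), np.float64(0.13), np.float64(-9.35)]
[np.float64(-7.45), np.float64(0.13), np.float64(-9.92)]
[np.float64(-8.4), np.float64(0.13), np.float64(-10.4)]
[np.float64(-9.38), np.float64(0.13), np.float64(-10.79)]
[np.float64(-10.41), np.float64(0.13), np.float64(-11.07)]
[np.float64(-10.58), np.float64(0.13), np.float64(-11.13)]
```

Emit:
{"fn": "step_arm", "kwargs": {"motion": [[1, -1, 0.1, 0, 0], [1, -2.1, 0.1, 0, 0], [1, -2.2, 0.1, -0.5, 0], [1, -2.2, 0.1, -1.3, 0], [1, -2.3, 0.1, -2.3, 0], [1, -2.5, 0.1, -3.4, 0], [1, -2.8, 0.1, -4.4, 0], [1, -3.2, 0.1, -5.3, 0], [1, -3.2, 0.1, -5.3, 0], [1, -3.2, 0.1, -5.3, 0]]}}

```text
time: 6.9
tool_pos: [0.4681, -0.033, 0.2445]
tcp_rot: [-0.068, 3.141, -0.0]
wrist_force: [-0.3, 0.1, -2.3]
width: 0.146
grip_force: 59.0
```

Run:
```python
from h import *
w=[]
for th in np.arange(0.55,1.351,.1): w.append((55-106*np.cos(th)-18+1,50,66+106*np.sin(th)+133))
w.append((16.5,50,303));rel(w)
p,d=cam('top');t=np.load('top.npz');q=cam('scene')[0]
m=np.zeros((560,800,3),np.uint8);m[:260]=cv2.resize(p[170:235,260:460],(800,260));m[260:]=cv2.resize(q[160:250,240:480],(800,300));save(m,'m3.png')
```

```text
t 6.9 unit [-57.4  49.1] z 244.5 az -0.09394986451462728 F [-0.3  0.1 -2.3] [-0.1  -0.01 -0.01]
[np.float64(-0.51), np.float64(0.09), np.float64(-0.99)]
[np.float64(-1.11), np.float64(0.09), np.float64(-1.87)]
[np.float64(-1.79), np.float64(0.09), np.float64(-2.68)]
[np.float64(-2.55), np.float64(0.09), np.float64(-3.41)]
[np.float64(-3.38), np.float64(0.09), np.float64(-4.07)]
[np.float64(-4.27), np.float64(0.09), np.float64(-4.64)]
[np.float64(-5.21), np.float64(0.09), np.float64(-5.13)]
[np.float64(-6.2), np.float64(0.09), np.float64(-5.51)]
[np.float64(-7.22), np.float64(0.09), np.float64(-5.79)]
[np.float64(-7.39), np.float64(0.09), np.float64(-5.85)]
```

Emit:
{"fn": "step_arm", "kwargs": {"motion": [[1, -0.5, 0.1, -1, 0], [1, -1.1, 0.1, -1.9, 0], [1, -1.8, 0.1, -2.7, 0], [1, -2.5, 0.1, -3.4, 0], [1, -3.4, 0.1, -4.1, 0], [1, -4.3, 0.1, -4.6, 0], [1, -5.2, 0.1, -5.1, 0], [1, -6.2, 0.1, -5.5, 0], [1, -7.2, 0.1, -5.8, 0], [1, -7.4, 0.1, -5.85, 0], [1, -7.4, 0.1, -5.85, 0], [1, -7.4, 0.1, -5.85, 0]]}}

```text
time: 8.2
tool_pos: [0.5417, -0.0288, 0.3026]
tcp_rot: [0.068, -3.14, 0.0]
wrist_force: [-0.6, -0.2, -1.5]
width: 0.143
grip_force: 59.1
```

Run:
```python
from h import *
rel([(16.5,50,303)])
p,d=cam('wrist')
S=wproj([.5409,-.0288,.04]);P=bot.read_state()['tool_pos'];print('socket',S,'collar top',wproj(P-[0,0,.133]),'knob',wproj([.5029,-.1287,.0625]))
g=cv2.createCLAHE(3,(4,4)).apply(cv2.cvtColor(p,cv2.COLOR_RGB2GRAY))
q=cam('scene')[0]
m=np.zeros((600,800,3),np.uint8)
u,v=int(S[0]),int(S[1]);print(u,v)
m[:,:500]=cv2.resize(p[v-50:v+70,u-70:u+30],(500,600))
m[:200,500:]=cv2.resize(q[170:250,260:380],(300,200))
m[200:500,500:]=cv2.resize(g[v-25:v+25,u-25:u+25],(300,300))[...,None]
save(m,'m4.png')
```

```text
t 8.2 unit [16.3 50. ] z 302.6 az -0.09665734375761303 F [-0.6 -0.2 -1.5] [-0.09  0.19  0.02]
[np.float64(-0.02), np.float64(-0.0), np.float64(-0.04)]
socket [326.4177797  154.94852977] collar top [326.77171681 182.91091334] knob [248.26850638 126.50810997]
326 154
```

View pics/m4.png

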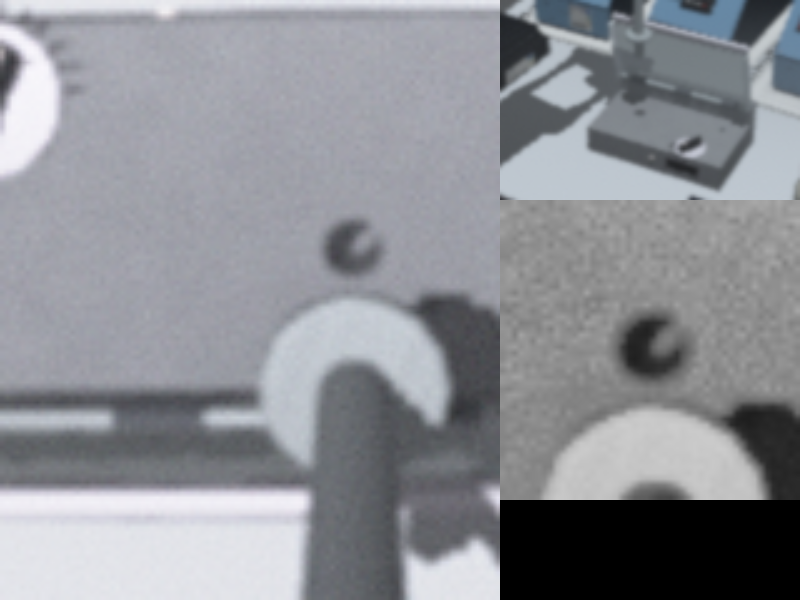

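Run:
```python
from h import *
p=np.load('wrist.npz')['p'];g=cv2.cvtColor(p,cv2.COLOR_RGB2GRAY).astype(float)
r=g[142:164,314:340];k=cv2.resize(r,None,fx=8,fy=8,interpolation=cv2.INTER_CUBIC)
bg=np.median(r);m=(k<(bg+k.min())/2).astype(np.uint8)
c=max(cv2.findContours(m,0,2)[0],key=cv2.contourArea);h=cv2.convexHull(c);e=cv2.fitEllipse(h);print(bg,k.min(),e)
uv=(np.array(e[0])+.5)/8-.5+[314,142];print(uv)
s=wpix(*uv,.04);print(s,unit(s))
k=cv2.resize(g[155:210,300:352],None,fx=4,fy=4,interpolation=cv2.INTER_CUBIC);cc=wpix(326.9,182.2,.3026-.133);print('collar',cc,unit(cc))
P=np.load('wrist.npz')['pos'];print(unit(P))
```

```text
156.0 67.00220922753215 ((98.98933410644531, 93.0196762084961), (83.50537872314453, 86.77791595458984), 69.2066879272461)
[325.93616676 153.18995953]
[ 0.53854334 -0.02954033  0.04      ] [13.07261765 49.42320942]
collar [ 0.54089909 -0.02871825  0.1696    ] [15.462862   50.13882281]
[16.29779095 50.02576286]
```

Emit:
{"fn": "step_arm", "kwargs": {"motion": [[1, 0.23, 0, 0.5, 0], [1, 0.23, 0, 2, 0], [1, 0.23, 0, 3.5, 0], [1, 0.23, 0, 5, 0], [1, 0.23, 0, 6.5, 0], [1, 0.23, 0, 8, 0], [1, 0.23, 0, 8.7, 0], [1, 0.23, 0, 8.7, 0], [1, 0.23, 0, 8.7, 0]]}}

```text
time: 9.2
tool_pos: [0.5398, -0.0288, 0.2158]
tcp_rot: [-0.068, 3.141, -0.0]
wrist_force: [-0.3, 0.2, -1.3]
width: 0.148
grip_force: 59.0
```

Run:
```python
from h import *
rel([(14,50,209)])
```

```text
t 9.2 unit [14.4 50.1] z 215.8 az -0.09837535933826302 F [-0.3  0.2 -1.3] [ 0.01  0.11 -0.07]
[np.float64(0.04), np.float64(-0.01), np.float64(0.68)]
```

Emit:
{"fn": "step_arm", "kwargs": {"motion": [[1, 0.04, 0, 0.2, 0], [1, 0.04, 0, 0.4, 0], [1, 0.04, 0, 0.6, 0], [1, 0.04, 0, 0.7, 0], [1, 0.04, 0, 0.75, 0], [1, 0.04, 0, 0.75, 0]], "force": 20}}

```text
time: 9.8
tool_pos: [0.5392, -0.0289, 0.2082]
tcp_rot: [0.068, -3.141, 0.0]
wrist_force: [-0.4, 0.3, -0.7]
width: 0.144
grip_force: 59.1
```

Run:
```python
from h import *
rel([(14,50,209)])
```

```text
t 9.8 unit [13.7 50.1] z 208.2 az -0.10046903722758316 F [-0.4  0.3 -0.7] [-0.05  0.17 -0.  ]
[np.float64(-0.03), np.float64(-0.01), np.float64(-0.08)]
```

Emit:
{"fn": "step_arm", "kwargs": {"motion": [[1.1, -0.03, 0, 0.05, 0], [1.1, -0.03, 0, 0.1, 0], [1.1, -0.03, 0, 0.15, 0], [1.1, -0.03, 0, 0.15, 0]], "force": 20}}

```text
time: 10.2
tool_pos: [0.5395, -0.0288, 0.2067]
tcp_rot: [0.068, -3.141, 0.0]
wrist_force: [-1.3, -0.1, -0.6]
width: 0.144
grip_force: 59.1
```

Run:
```python
from h import *
rel([(14,50,209)])
```

```text
t 10.2 unit [14.1 50.1] z 206.7 az -0.10047457169781637 F [-1.3 -0.1 -0.6] [-0.05  0.08 -0.  ]
[np.float64(0.01), np.float64(-0.01), np.float64(-0.23)]
```

Emit:
{"fn": "step_arm", "kwargs": {"motion": [[1, 0, 0, 0.1, 0], [1, 0, 0, 0.2, 0], [1, 0, 0, 0.3, 0], [1, 0, 0, 0.3, 0]]}}

```text
time: 10.6
tool_pos: [0.5394, -0.0288, 0.2035]
tcp_rot: [0.068, -3.14, -0.0]
wrist_force: [-0.9, -0.4, -1.4]
width: 0.146
grip_force: 59.1
```

Run:
```python
from h import *
rel([(14,50,179)])
```

```text
t 10.6 unit [13.9 50.1] z 203.5 az -0.0999955899041538 F [-0.9 -0.4 -1.4] [-0.04  0.07  0.01]
[np.float64(-0.01), np.float64(-0.01), np.float64(2.45)]
```

In the hole. Continue down gently.

Emit:
{"fn": "step_arm", "kwargs": {"motion": [[1, 0, 0, 0.2, 0], [1, 0, 0, 0.5, 0], [1, 0, 0, 0.8, 0], [1, 0, 0, 1.0, 0], [1, 0, 0, 1.0, 0]]}}

```text
time: 11.1
tool_pos: [0.5391, -0.0288, 0.1931]
tcp_rot: [0.068, -3.14, -0.0]
wrist_force: [-0.5, -0.3, -0.9]
width: 0.148
grip_force: 59.0
```

Emit:
{"fn": "step_arm", "kwargs": {"motion": [[1, 0, 0, 0.2, 0], [1, 0, 0, 0.5, 0], [1, 0, 0, 0.8, 0], [1, 0, 0, 1.0, 0], [1, 0, 0, 1.0, 0]]}}

```text
time: 11.6
tool_pos: [0.5392, -0.0288, 0.1832]
tcp_rot: [0.068, -3.14, -0.0]
wrist_force: [-1.3, -0.8, -1.9]
width: 0.144
grip_force: 59.0
```

Emit:
{"fn": "step_arm", "kwargs": {"motion": [[1, 0, 0, 0.1, 0], [1, 0, 0, 0.2, 0], [1, 0, 0, 0.3, 0], [1, 0, 0, 0.35, 0], [1, 0, 0, 0.35, 0]]}}

```text
time: 12.1
tool_pos: [0.5395, -0.0289, 0.1802]
tcp_rot: [0.068, -3.141, 0.0]
wrist_force: [-1.0, 0.3, -0.8]
width: 0.146
grip_force: 59.1
```

Emit:
{"fn": "step_arm", "kwargs": {"motion": [[1, 0, 0, 0.05, 0], [1, 0, 0, 0.05, 0]]}}

```text
time: 12.3
tool_pos: [0.5395, -0.0289, 0.1798]
tcp_rot: [-0.068, 3.141, -0.0]
wrist_force: [-0.4, 1.0, -1.5]
width: 0.142
grip_force: 59.1
```

Emit:
{"fn": "step_arm", "kwargs": {"motion": [[1, 0, 0, 0.05, 0], [1, 0, 0, 0.1, 0], [1, 0, 0, 0.1, 0]]}}

```text
time: 12.6
tool_pos: [0.5397, -0.0289, 0.1791]
tcp_rot: [-0.068, 3.14, 0.0]
wrist_force: [-0.2, -0.5, 1.5]
width: 0.139
grip_force: 59.2
```

Emit:
{"fn": "step_arm", "kwargs": {"motion": [[2, 0, 0, 0, 0], [3, 0, 0, 0, 0], [5, 0, 0, 0, 0], [5, 0, 0, 0, 0], [5, 0, 0, -1, 0], [5, 0, 0, -3, 0], [5, 0, 0, -6, 0], [5, 0, 0, -9, 0], [5, 0, 0, -12, 0], [5, 0, 0, -12, 0]]}}

```text
time: 13.6
tool_pos: [0.5425, -0.0291, 0.3055]
tcp_rot: [-0.068, 3.13, -0.002]
wrist_force: [-0.1, 0.1, 0.5]
width: 0.584
grip_force: 0.0
```

Run:
```python
from h import *
rel([(14,50,179)])
p,d=cam('wrist')
print('collar pred seated',wproj([.5387,-.0293,.046]),'top',wproj([.5387,-.0293,.212]),'lip',wproj([.5457,-.0293,.172]))
# dark knob bar: find
g=cv2.cvtColor(p,cv2.COLOR_RGB2GRAY)
kp=wproj([.5029,-.1287,.0625]);u,v=kp.astype(int);print('knob',kp)
r=g[v-18:v+19,u-22:u+23];m=(r<70).astype(np.uint8);n,l,st,ce=cv2.connectedComponentsWithStats(m)
for i in range(1,n):
  if st[i,4]>20:
    ys,xs=np.where(l==i);W=np.array([wpix(u-22+a,v-18+b,.0625)[:2] for a,b in zip(xs,ys)]);c=W.mean(0);e,V=np.linalg.eigh(np.cov(W.T));print(st[i],c,unit(c),2*np.sqrt(3*e),np.degrees(np.arctan2(V[1,1],V[0,1]))-2.57)
c=g[140:260,270:390]
cir=cv2.HoughCircles(cv2.resize(c,None,fx=4,fy=4),3,1.5,200)
for y in range(150,240,3): print(y,''.join('%4d'%x for x in g[y,296:360:3]))
```

```text
t 13.6 unit [17.  49.6] z 305.5 az -0.0989608989236217 F [-0.1  0.1  0.5] [-0.05 -0.02 -0.01]
[np.float64(0.3), np.float64(0.04), np.float64(12.65)]
collar pred seated [326.68492319 151.13293606] top [327.14939756 191.31357112] lip [326.665305  184.7474082]
knob [249.18052589 123.65516735]
[19  7 14 20 63] [ 0.50274909 -0.12454445] [-26.94560615 -43.88034382] [0.0049911  0.02866368] 144.6910371274286
150  156 162 160 158 158 159 194 219 218 119 100  94  83 142 198 144 156 158 158 161 156 155
153  156 154 163 157 156 158 184 214 204 110  98  91  86  92 106 106 159 155 158 157 157 158
156  152 155 157 158 159 152 158 208 206 105  96  85  81  96  84  77 101 153 159 157 156 157
159  160 162 156 155 156 154 153 170 189  95  95  91  88  87  77  66  75  87 136 158 149 155
162  156 159 154 157 156 154 156 154 131 102 101  89  84  89 101  71  82  77  75 111 152 150
165  155 157 160 155 161 154 151 151 120 104 132 126  87 107 151 112  75  82  77  79 109 152
168  148 153 133 131 138 140 129 122 113 203 231 221 193 106 129 134 128  76  80  72  75 133
171   94  86  88  86  88  85  88  85 166 227 
[... 1393 characters left out ...]
4 227 225 226 228 228 226 228 228 223 226 225 219
219  228 225 224 225 226 227 226 224 225 230 227 224 226 225 223 224 226 227 225 226 224 225
222  225 227 226 226 226 225 226 227 228 228 226 226 228 225 227 227 226 228 227 224 223 223
225  224 226 227 223 224 226 228 226 225 227 227 226 224 226 226 223 224 226 226 226 225 226
228  227 227 228 225 223 228 224 227 228 224 227 228 225 227 226 225 225 227 224 224 222 226
231  226 226 222 225 223 227 227 229 223 227 226 224 225 228 226 225 227 222 226 227 224 228
234  226 227 225 225 225 228 227 226 225 224 226 227 226 223 224 224 224 225 224 225 224 224
237  205 202 200 209 209 207 222 218 220 214 221 219 215 224 227 226 223 224 227 226 223 223
```

Emit:
{"fn": "step_arm", "kwargs": {"motion": [[5, 2, -3, 0, 8], [5, 4, -6, 0, 16], [5, 6.2, -9, 0, 24], [5, 6.2, -9.8, 0, 32], [5, 6.2, -9.8, 3, 35], [5, 6.2, -9.8, 6, 35], [5, 6.2, -9.8, 8, 35], [5, 6.2, -9.8, 8, 35], [5, 6.2, -9.8, 8, 35]]}}

```text
time: 14.55
tool_pos: [0.4812, -0.1292, 0.2181]
tcp_rot: [-0.879, -3.014, -0.0]
wrist_force: [0.9, -0.6, 0.5]
width: 0.588
grip_force: 0.0
```

Run:
```python
from h import *
rel([(-27,-48,179)])
p,d=cam('wrist');g=cv2.cvtColor(p,cv2.COLOR_RGB2GRAY)
kp=wproj([.5029,-.1287,.0625]);u,v=kp.astype(int);print('knob',kp,'disc',wproj([.5029,-.1287,.0485]))
for y in range(v-30,v+31,2): print(y,''.join('%4d'%x for x in g[y,u-30:u+31:2]))
for th in (50,70,90):
  r=g[v-30:v+31,u-30:u+31];m=(r<th).astype(np.uint8);n,l,st,ce=cv2.connectedComponentsWithStats(m)
  for i in range(1,n):
   if st[i,4]>30:
    ys,xs=np.where(l==i);W=np.array([wpix(u-30+a,v-30+b,.0625)[:2] for a,b in zip(xs,ys)]);c=W.mean(0);e,V=np.linalg.eigh(np.cov(W.T));print(th,st[i],unit(c),2*np.sqrt(3*e),np.degrees(np.arctan2(V[1,1],V[0,1]))-2.57)
```

```text
t 14.55 unit [-48.7 -47.6] z 218.1 az -35.09967784887397 F [ 0.9 -0.6  0.5] [-0.    0.01  0.01]
[np.float64(-2.17), np.float64(-0.04), np.float64(3.91)]
knob [338.26583192 193.68140199] disc [337.75752365 189.52883054]
163  208 204 209 207 200 204 201 205 200 167 114  67  52  53  68 100  87 133 135 131 135 135 134 136 137 138 135 134 136 137 135
165  200 204 204 204 205 202 204 191 151  89  57  45  60  70 108 117  89 134 124 105 129 128 130 136 131 138 137 141 133 134 137
167  205 203 202 203 206 198 175 112  73  50  53  75  99 119 139 137 116 137 107 115 135 117 110 136 131 136 137 132 138 133 135
169  200 204 205 205 196 154  94  56  54  68 113 160 190 210 208 205 196 177 147 125 115  93 117 136 134 140 136 137 134 133 133
171  201 205 200 180 124  69  50  55  92 159 198 218 206 198 187 191 206 216 208 185 130 125 137 123 111 126 136 133 136 118 126
173  204 197 160 101  62  55  62 115 182 212 217 197 110  83  74  83 150 171 205 211 168 128 109  73  92 113 112 127 116  78  82
175  186 136  83  56  56  69 107 190 211 215 214 177  62  74  88  50  63  97 133 166 137 100  73  60  63  6
[... 2985 characters left out ...]
133
223  144 131 139 137 135 137 135 135 135 137 132 140 131 131 133 133 133 137 135 135 135 136 132 131 131 132 131 135 133 130 123
50 [ 26  18   8  22 107] [-27.17054293 -48.45246075] [0.0065095  0.01997848] 144.86011795019337
70 [ 3  0 26 17 87] [-56.27075938 -47.06910243] [0.00331811 0.02899512] 89.49181438792453
70 [ 24  10  11  31 218] [-31.21226297 -46.1597885 ] [0.00870328 0.03097066] 149.56383152069498
70 [ 45  11  16  28 302] [-19.67317122 -23.76236421] [0.01376571 0.02614872] 155.8693483818132
90 [  0   0  30  20 142] [-56.02362984 -48.55445705] [0.0047032  0.03353827] 89.55981162950336
90 [ 24  10  37  32 785] [-25.21781461 -34.17333413] [0.02869402 0.04034271] 62.059747056535464
```

Run:
```python
from h import *
a=wpix(336.5,173,.0625);b=wpix(338.5,203.5,.0625);print(unit(a),unit(b),unit((a+b)/2),np.linalg.norm(a-b))
d=unit(a)-unit(b);print(np.degrees(np.arctan2(d[1],d[0])),az())
```

```text
[-45.81722903 -37.23203831] [-18.10273879 -53.82803585] [-31.95998391 -45.53003708] 0.03230356178708418
149.08597197571942 147.47486354397387
```

Run:
```python
from h import *
t=np.load('wrist.npz');d=t['d'];c=bot.calibration('wrist');K=c['mtx'];T=c['T_tool_cam'];M=R.from_rotvec(t['rot']).as_matrix()
v,u=np.mgrid[150:225,300:380];a=np.stack([u-K[0,2],v-K[1,2]],-1);r=np.linalg.norm(a,axis=-1)+1e-9;th=r/K[0,0]
ray=np.stack([np.tan(th)*a[...,0]/r,-np.tan(th)*a[...,1]/r,-np.ones_like(r)],-1)*d[150:225,300:380,None]
W=(ray@T[:3,:3].T+T[:3,3])@M.T+t['pos']
m=(W[...,2]>.0575)&(W[...,2]<.070)&(d[150:225,300:380]>0)
print(m.sum(),np.percentile(W[...,2],[1,20,50,90,99]).round(4))
n,l,st,ce=cv2.connectedComponentsWithStats(m.astype(np.uint8))
for i in range(1,n):
  if st[i,4]>30:
    P=np.array([unit(w) for w in W[l==i]]);(cx,cy),wh,ang=cv2.minAreaRect(P.astype(np.float32));e,V=np.linalg.eigh(np.cov(P.T))
    print(st[i],'mean',P.mean(0),'rect',cx,cy,wh,ang,'dir',np.degrees(np.arctan2(V[1,1],V[0,1])),'z',W[l==i][:,2].mean())
```

```text
0 [-0.0017  0.0377  0.0394  0.0413  0.0525]
```

Run:
```python
from h import *
t=np.load('wrist.npz');d=t['d'];c=bot.calibration('wrist');K=c['mtx'];T=c['T_tool_cam'];M=R.from_rotvec(t['rot']).as_matrix()
v,u=np.mgrid[160:215,312:372];a=np.stack([u-K[0,2],v-K[1,2]],-1);r=np.linalg.norm(a,axis=-1)+1e-9;th=r/K[0,0]
ray=np.stack([np.tan(th)*a[...,0]/r,-np.tan(th)*a[...,1]/r,-np.ones_like(r)],-1)*d[160:215,312:372,None]
W=(ray@T[:3,:3].T+T[:3,3])@M.T+t['pos']
for i in range(5,50,3): print(160+i,''.join('%4d'%z for z in W[i,::2,2]*1000))
```

```text
165    0   0   0   0   0  -1   2  14  41  27  33  40  39  39  40  39  37  39  39  40  38  39  40  39  39  39  38  40  39  39
168    1   0   0   0   3   6  17  28  28  34  39  40  41  40  39  38  40  39  39  39  39  39  39  39  39  39  39  40  39  39
171    0  -1   7  17  25  27  32  41  41  42  39  41  41  41  40  39  40  40  40  39  38  39  40  38  39  39  40  38  39  39
174    3  15  24  28  32  36  41  40  40  41  51  49  51  50  40  42  41  41  40  40  40  39  39  38  39  39  39  40  40  40
177   25  29  38  38  40  41  41  40  40  40  52  51  52  52  49  41  40  40  40  39  39  38  37  38  39  40  39  39  38  39
180   34  37  39  38  40  40  39  40  40  42  51  52  51  52  50  39  40  40  40  40  41  42  39  39  39  39  39  39  39  38
183   40  38  40  41  39  39  39  40  40  42  50  52  52  52  52  41  40  41  41  39  42  40  39  39  39  39  38  39  40  39
186   39  38  39  40  41  41  40  39  40  41  51  51  51  52  52  40  40  40  40  42  41  40  41  40  40  40  39  40  38  38
189   38  39  38  39  41  40  41  39  41  41  51  50  51  52  51  41  39  41  41  40  41  40  40  39  39  39  39  39  39  38
192   38  38  39  39  40  40  41  40  39  41  50  52  51  50  52  41  41  39  41  40  40  40  39  38  39  39  39  39  41  39
195   39  39  40  39  41  41  41  39  41  41  49  51  52  51  51  40  40  40  41  40  40  39  39  38  39  38  39  39  39  39
198   39  38  39  38  39  39  40  39  40  41  40  52  51  53  53  39  41  40  40  40  39  38  39  40  39  39  38  39  39  38
201   39  39  39  38  38  39  39  40  41  41  39  49  51  52  51  40  40  41  41  39  39  38  39  39  39  39  39  38  39  39
204   40  40  38  40  38  39  39  39  38  42  41  50  52  53  52  41  40  40  40  39  39  40  41  39  39  39  39  39  40  38
207   38  38  39  39  40  39  39  39  40  39  39  39  38  38  40  38  39  39  41  39  37  39  39  40  39  40  39  39  38  38
```

Run:
```python
from h import *
t=np.load('wrist.npz');d=t['d'];c=bot.calibration('wrist');K=c['mtx'];T=c['T_tool_cam'];M=R.from_rotvec(t['rot']).as_matrix()
v,u=np.mgrid[160:215,312:372];a=np.stack([u-K[0,2],v-K[1,2]],-1);r=np.linalg.norm(a,axis=-1)+1e-9;th=r/K[0,0]
ray=np.stack([np.tan(th)*a[...,0]/r,-np.tan(th)*a[...,1]/r,-np.ones_like(r)],-1)*d[160:215,312:372,None]
W=(ray@T[:3,:3].T+T[:3,3])@M.T+t['pos']
P=np.array([unit(w) for w in W[(W[...,2]>.047)]]);e,V=np.linalg.eigh(np.cov(P.T))
print(len(P),P.mean(0),2*np.sqrt(3*e),cv2.minAreaRect(P.astype(np.float32)),np.degrees(np.arctan2(V[1,1],V[0,1])))
D=d[20:380,20:620];print('rod/table check',np.median(W[...,2][W[...,2]<.005]))
s=bot.read_state();print(unit(s['tool_pos']),az()-2.57)
```

```text
302 [-32.30782915 -46.76023603] [ 9.77513735 66.12171178] ((-63.79222106933594, -28.142166137695312), (10.07447338104248, 114.34284210205078), 59.37920379638672) 151.02873766129485
rod/table check -0.0004145966825774561
[-47.80346213 -47.89521282] 144.90486354397387
```

```bash
cat >> h.py <<'E'
def bar(f='wrist.npz',v0=150,v1=230,u0=300,u1=380):
    t=np.load(f);d=t['d'][v0:v1,u0:u1];c=bot.calibration('wrist');K=c['mtx'];T=c['T_tool_cam'];M=R.from_rotvec(t['rot']).as_matrix()
    v,u=np.mgrid[v0:v1,u0:u1];a=np.stack([u-K[0,2],v-K[1,2]],-1);r=np.linalg.norm(a,axis=-1)+1e-9;th=r/K[0,0]
    ray=np.stack([np.tan(th)*a[...,0]/r,-np.tan(th)*a[...,1]/r,-np.ones_like(r)],-1)*d[...,None]
    W=(ray@T[:3,:3].T+T[:3,3])@M.T+t['pos']
    P=np.array([unit(w) for w in W[(W[...,2]>.047)&(W[...,2]<.07)]]);P=P[np.hypot(P[:,0]+30,P[:,1]+47)<24]
    e,V=np.linalg.eigh(np.cov(P.T));print('bar',len(P),P.mean(0),2*np.sqrt(3*e),np.degrees(np.arctan2(V[1,1],V[0,1])))
E
python3 -c "
from h import *
bar(); rel([(-30,-47,70)])"
```

```text
bar 293 [-29.77899032 -48.14128672] [ 9.90096902 33.9527141 ] 149.97453419418468
t 14.6 unit [-47.8 -47.9] z 219.4 az -35.095136456026125 F [ 0.6 -0.5  0.3] [ 0.01 -0.02 -0.02]
[np.float64(-1.78), np.float64(0.09), np.float64(14.94)]
```

Emit:
{"fn": "step_arm", "kwargs": {"motion": [[3, 2.5, 0.67, 2, -5.1], [3, 2.5, 0.67, 6, -5.1], [3, 2.5, 0.67, 10, -5.1], [3, 2.5, 0.67, 13, -5.1], [3, 2.5, 0.67, 15, -5.1], [3, 2.5, 0.67, 16.5, -5.1], [3, 2.5, 0.67, 16.5, -5.1], [3, 2.5, 0.67, 16.5, -5.1]], "force": 60}}

```text
time: 15.4
tool_pos: [0.4656, -0.1106, 0.0551]
tcp_rot: [0.744, 3.05, -0.0]
wrist_force: [-0.1, 0.0, -0.1]
width: 0.349
grip_force: 0.0
```

```bash
cat >> h.py <<'E'
def relt(w):
    s=bot.read_state();u=unit(s['tool_pos']);z=s['tool_pos'][2]*1000;a=az()-np.degrees(YAW);r=np.radians(a);D=np.array(w[:2])-u
    print('t',s['time'],'unit',u.round(1),'z',z.round(1),'az',a.round(2),'F',s['wrist_force'].round(1),s['torque'].round(3),'w',s['width']*85,s['grip_force'],'q6',s['q'][5])
    print('dx',(D@[np.cos(r),np.sin(r)]/10).round(2),'dy',(D@[np.sin(r),-np.cos(r)]/10).round(2),'dz',((z-w[2])/10).round(2))
E
python3 -c "
from h import *
relt((-29.8,-48.1,51))"
```

```text
t 15.4 unit [-63.4 -28.3] z 55.1 az 150.01 F [-0.1  0.  -0.1] [-0.037  0.058 -0.052] w 29.631279329664018 0.0 q6 -1.3775649893511432
dx -3.9 dy -0.03 dz 0.41
```

Emit:
{"fn": "step_arm", "kwargs": {"motion": [[3, -1, 0, 0, 0], [3, -2, 0, 0, 0], [3, -3, 0, 0, 0], [3, -3.9, 0, 0, 0], [3, -3.9, 0, 0, 0], [3, -3.9, 0, 0.2, 0], [3, -3.9, 0, 0.4, 0], [3, -3.9, 0, 0.4, 0]]}}

```text
time: 16.2
tool_pos: [0.498, -0.1279, 0.0491]
tcp_rot: [-0.744, -3.05, -0.0]
wrist_force: [0.0, 0.4, 0.3]
width: 0.353
grip_force: 0.0
```

```bash
python3 -c "
from h import *
relt((-29.8,-48.1,51))"
```

```text
t 16.2 unit [-31.9 -47.1] z 49.1 az 150.01 F [0.  0.4 0.3] [-0.013 -0.029  0.016] w 30.003400274013377 0.0 q6 -1.3921234310786565
dx -0.23 dy 0.01 dz -0.19
```

Emit:
{"fn": "step_arm", "kwargs": {"motion": [[2, -0.2, 0, -0.1, 0], [1.5, -0.2, 0, -0.1, 0], [0.9, -0.2, 0, -0.1, 0], [0.5, -0.2, 0, -0.1, 0], [0.5, -0.2, 0, -0.1, 0], [0.5, -0.2, 0, -0.1, 0]], "force": 70}}

```text
time: 16.8
tool_pos: [0.5012, -0.1289, 0.0512]
tcp_rot: [0.745, 3.051, 0.001]
wrist_force: [0.7, 4.1, 2.7]
width: 0.072
grip_force: 52.8
```

```bash
python3 -c "
from h import *
relt((-29.8,-48.1,51))"
```

```text
t 16.8 unit [-28.7 -48.2] z 51.2 az 149.99 F [0.7 4.1 2.7] [ 0.692 -0.198 -0.03 ] w 6.158677312875518 52.775698034092784 q6 -1.3927821613761613
dx 0.1 dy -0.05 dz 0.02
```

Emit:
{"fn": "step_arm", "kwargs": {"motion": [[0.5, 0, 0, 0, 0], [0.5, 0, 0, 0, 2], [0.5, 0, 0, 0, 5], [0.5, 0, 0, 0, 10], [0.5, 0, 0, 0, 15], [0.5, 0, 0, 0, 20], [0.5, 0, 0, 0, 20]]}}

```text
time: 17.5
tool_pos: [0.5011, -0.1291, 0.0511]
tcp_rot: [1.264, 2.876, 0.001]
wrist_force: [0.9, 5.4, 4.4]
width: 0.07
grip_force: 53.4
```

```bash
python3 -c "
from h import *
relt((-29.8,-48.1,51))"
```

```text
t 17.5 unit [-28.8 -48.3] z 51.1 az 129.99 F [0.9 5.4 4.4] [ 0.797 -0.206  0.108] w 5.978322855440945 53.42131205834448 q6 -1.0435450378474136
dx 0.08 dy -0.06 dz 0.01
```

Emit:
{"fn": "step_arm", "kwargs": {"motion": [[0.5, 0, 0, 0, 4], [0.5, 0, 0, 0, 9], [0.5, 0, 0, 0, 14], [0.5, 0, 0, 0, 19], [0.5, 0, 0, 0, 24], [0.5, 0, 0, 0, 29], [0.5, 0, 0, 0, 34], [0.5, 0, 0, 0, 38], [0.5, 0, 0, 0, 38]]}}

```text
time: 18.4
tool_pos: [0.5009, -0.1292, 0.0511]
tcp_rot: [2.129, 2.31, 0.0]
wrist_force: [0.2, 4.2, 4.8]
width: 0.071
grip_force: 54.0
```

```bash
python3 -c "
from h import *
relt((-29.8,-48.1,51))
p,d=cam('wrist')
q=cam('scene')[0];g=cv2.cvtColor(q,cv2.COLOR_RGB2GRAY)"
```

```text
t 18.4 unit [-29.  -48.4] z 51.1 az 92.09 F [0.2 4.2 4.8] [ 0.742 -0.183  0.001] w 6.060374864724149 53.96993577014655 q6 -0.38216070100831356
dx 0.03 dy -0.08 dz 0.01
```

Emit:
{"fn": "step_arm", "kwargs": {"motion": [[0.5, 0, 0, 0, 1], [0.5, 0, 0, 0, 2], [0.5, 0, 0, 0, 3], [0.5, 0, 0, 0, 4]]}}

```text
time: 18.9
tool_pos: [0.5009, -0.1291, 0.0511]
tcp_rot: [2.207, 2.235, 0.0]
wrist_force: [0.2, 5.1, 4.3]
width: 0.065
grip_force: 54.2
```

```bash
python3 -c "
from h import *
relt((-29.8,-48.1,51))"
```

```text
t 18.9 unit [-29.  -48.4] z 51.1 az 88.15 F [0.2 5.1 4.3] [ 0.745 -0.085  0.107] w 5.5137543143768415 54.169384371489286 q6 -0.3132000716516756
dx 0.03 dy -0.08 dz 0.01
```

Emit:
{"fn": "step_arm", "kwargs": {"motion": [[0.5, 0, 0, 0, 1], [0.5, 0, 0, 0, 2], [0.5, 0, 0, 0, 3]]}}

```text
time: 19.2
tool_pos: [0.5008, -0.1291, 0.0511]
tcp_rot: [2.265, 2.177, 0.0]
wrist_force: [0.2, 4.4, 5.4]
width: 0.066
grip_force: 54.2
```

```bash
python3 -c "
from h import *
relt((-29.8,-48.1,51))"
```

```text
t 19.2 unit [-29.1 -48.4] z 51.1 az 85.14 F [0.2 4.4 5.4] [ 0.837 -0.083  0.117] w 5.595864438876933 54.199482668191195 q6 -0.26082971658730114
dx 0.02 dy -0.07 dz 0.01
```

Emit:
{"fn": "step_arm", "kwargs": {"motion": [[0.5, 0, 0, 0, 1], [0.5, 0, 0, 0, 2], [0.5, 0, 0, 0, 3]]}}

```text
time: 19.5
tool_pos: [0.5008, -0.1291, 0.0511]
tcp_rot: [2.321, 2.117, 0.0]
wrist_force: [0.4, 5.2, 5.2]
width: 0.072
grip_force: 54.4
```

```bash
python3 -c "
from h import *
relt((-29.8,-48.1,51))"
```

```text
t 19.5 unit [-29.1 -48.4] z 51.1 az 82.15 F [0.4 5.2 5.2] [ 0.743 -0.099  0.17 ] w 6.155984710077441 54.35115528060123 q6 -0.20853173784722306
dx 0.02 dy -0.08 dz 0.01
```

Emit:
{"fn": "step_arm", "kwargs": {"motion": [[0.5, 0, 0, 0, 0.7], [0.5, 0, 0, 0, 1.5]]}}

```text
time: 19.7
tool_pos: [0.5008, -0.1291, 0.0511]
tcp_rot: [2.349, 2.087, 0.0]
wrist_force: [1.0, 5.2, 4.7]
width: 0.072
grip_force: 54.8
```

```bash
python3 -c "
from h import *
relt((-29.8,-48.1,51))"
```

```text
t 19.7 unit [-29.1 -48.4] z 51.1 az 80.67 F [1.  5.2 4.7] [ 0.798 -0.081  0.23 ] w 6.153008139316674 54.75178599357605 q6 -0.1826424897424518
dx 0.02 dy -0.08 dz 0.01
```

Emit:
{"fn": "step_arm", "kwargs": {"motion": [[0.5, 0, 0, 0, 0.5], [0.5, 0, 0, 0, 1.2]]}}

```text
time: 19.9
tool_pos: [0.5008, -0.1291, 0.0511]
tcp_rot: [2.37, 2.062, 0.0]
wrist_force: [0.4, 4.6, 6.1]
width: 0.076
grip_force: 55.1
```

```bash
python3 -c "
from h import *
relt((-29.8,-48.1,51))"
```

```text
t 19.9 unit [-29.1 -48.4] z 51.1 az 79.48 F [0.4 4.6 6.1] [ 0.83  -0.111  0.264] w 6.4507041653178 55.08068614639342 q6 -0.1619144035864773
dx 0.01 dy -0.08 dz 0.01
```

Emit:
{"fn": "step_arm", "kwargs": {"motion": [[0.5, 0, 0, 0, 0.7], [0.5, 0, 0, 0, 1.5]]}}

```text
time: 20.1
tool_pos: [0.5008, -0.1291, 0.0511]
tcp_rot: [2.397, 2.031, 0.0]
wrist_force: [0.8, 5.0, 6.7]
width: 0.068
grip_force: 55.5
```

```bash
python3 -c "
from h import *
relt((-29.8,-48.1,51))"
```

```text
t 20.1 unit [-29.1 -48.4] z 51.1 az 77.99 F [0.8 5.  6.7] [ 0.795 -0.108  0.349] w 5.751888577715392 55.543890511617064 q6 -0.1356934848994394
dx 0.01 dy -0.07 dz 0.01
```

Emit:
{"fn": "step_arm", "kwargs": {"motion": [[0.5, 0, 0, 0, 0.5], [0.5, 0, 0, 0, 1.2], [0.5, 0, 0, 0, 1.2], [0.5, 0, 0, 0, 1.2], [0.5, 0, 0, 0, 1.2], [0.5, 0, 0, 0, 1.2], [0.5, 0, 0, 0, 1.2], [0.5, 0, 0, 0, 1.2]]}}

```text
time: 20.9
tool_pos: [0.5008, -0.1292, 0.0511]
tcp_rot: [2.417, 2.006, 0.0]
wrist_force: [0.9, 4.0, 6.2]
width: 0.07
grip_force: 54.5
```

```bash
python3 -c "
from h import *
relt((-29.8,-48.1,51))
for i in range(3): cam('wrist');print(bot.read_state()['torque'].round(3))"
```

```text
t 20.9 unit [-29.1 -48.4] z 51.1 az 76.82 F [0.9 4.  6.2] [ 0.891 -0.104  0.339] w 5.984748538946942 54.53166433610022 q6 -0.11536357520823258
dx 0.01 dy -0.08 dz 0.01
[ 0.81  -0.058  0.263]
[ 0.807 -0.1    0.302]
[ 0.816 -0.034  0.269]
```

Emit:
{"fn": "step_arm", "kwargs": {"motion": [[0.2, 0, 0, 0, 0], [0.2, 0, 0, 0, 0], [0.2, 0, 0, 0, 0.5], [0.2, 0, 0, 0, 1.0]], "force": 110}}

```text
time: 21.45
tool_pos: [0.5008, -0.1291, 0.0511]
tcp_rot: [2.435, 1.985, -0.0]
wrist_force: [0.3, 4.7, 6.0]
width: 0.044
grip_force: 85.9
```

```bash
python3 -c "
from h import *
relt((-29.8,-48.1,51))
for i in range(4): cam('wrist');print(bot.read_state()['torque'].round(3))"
```

```text
t 21.45 unit [-29.1 -48.4] z 51.1 az 75.82 F [0.3 4.7 6. ] [ 0.813 -0.041  0.346] w 3.75457888225526 85.90670004487038 q6 -0.09772658786043599
dx 0.01 dy -0.07 dz 0.01
[ 0.796 -0.118  0.347]
[ 0.819 -0.114  0.329]
[ 0.861 -0.046  0.341]
[ 0.809 -0.003  0.306]
```

Emit:
{"fn": "step_arm", "kwargs": {"motion": [[0.2, 0, 0, 0, 0.6], [0.2, 0, 0, 0, 1.2], [0.2, 0, 0, 0, 1.2], [0.2, 0, 0, 0, 1.2], [0.2, 0, 0, 0, 1.2], [0.2, 0, 0, 0, 1.2], [0.2, 0, 0, 0, 1.2]]}}

```text
time: 22.35
tool_pos: [0.5008, -0.1291, 0.0511]
tcp_rot: [2.455, 1.96, -0.0]
wrist_force: [0.5, 4.7, 7.1]
width: 0.043
grip_force: 86.1
```

```bash
python3 -c "
from h import *
relt((-29.8,-48.1,51))
for i in range(4): cam('wrist');print(bot.read_state()['torque'].round(3))"
```

```text
t 22.35 unit [-29.1 -48.4] z 51.1 az 74.64 F [0.5 4.7 7.1] [ 0.835 -0.035  0.372] w 3.648790856769973 86.095328964293 q6 -0.07710238550366538
dx 0.01 dy -0.08 dz 0.01
[ 0.849 -0.067  0.378]
[ 0.835 -0.015  0.387]
[ 0.824 -0.081  0.367]
[ 0.873 -0.105  0.439]
```

Emit:
{"fn": "step_arm", "kwargs": {"motion": [[1.5, 0, 0, 0, 0], [3, 0, 0, 0, 0], [3, 0, 0, 0, 0], [3, 0, 0, 0, 0], [3, 0, 0, -1, 0], [3, 0, 0, -2.2, 0], [3, 0, 0, -2.4, 0], [3, 0, -2, -2.4, 0], [3, 0, -4, -2.4, 0], [3, 0, -6, -2.4, 0], [3, 0, -7, -5, 0], [3, 0, -7, -9, 0], [3, 0, -7, -13, 0], [3, 0, -7, -17, 0], [3, 0, -7, -17, 0], [3, 0, -7, -17, 0]], "force": 60}}

```text
time: 24.15
tool_pos: [0.4339, -0.1139, 0.2231]
tcp_rot: [2.456, 1.953, 0.005]
wrist_force: [-0.2, -0.3, -0.9]
width: 0.351
grip_force: 0.0
```

```bash
python3 -c "
from h import *
relt((-29.8,-48.1,51))
p,d=cam('wrist');print(wproj([.5005,-.129,.052]))
bar(v0=100,v1=330,u0=220,u1=620)
t=np.load('scene.npz');q0=t['p'].astype(int);q,dd=cam('scene')
print('scene diff vs m4 view', (np.abs(q.astype(int)-q0).sum(2)>60)[160:270,330:480].sum())
# depth on cover and rod, from scene camera
W=lambda u,v:world('scene',u,v,dd[v,u]) 
P=np.array([[*W(u,v)] for v in range(170,250) for u in range(300,385) if dd[v,u]>0])
U=np.array([unit(x) for x in P]);m=(np.abs(U[:,1]-50)<9)&(P[:,2]>.05)&(np.abs(U[:,0]-13)<15)
for z in range(50,225,15):
    k=m&(np.abs(P[:,2]*1000-z)<7.5)
    if k.any(): print(z,k.sum(),np.median(U[k],0).round(1))
c=(P[:,2]>.05)&(U[:,1]<30)&(U[:,1]>-95)&(U[:,0]>8)&(U[:,0]<60)
for z in range(80,190,15):
    k=c&(np.abs(P[:,2]*1000-z)<7.5)
    if k.any(): print('cover',z,k.sum(),np.median(U[k],0).round(1))
"
```

```text
t 24.15 unit [-95.2 -30.1] z 223.1 az 74.41 F [-0.2 -0.3 -0.9] [0.053 0.067 0.032] w 29.819774533231982 0.0 q6 -0.08488820225127683
dx 0.03 dy 6.79 dz 17.21
[388.84679372 172.43480776]
bar 286 [-28.91112952 -47.52208408] [10.12901704 33.75748826] 84.79303480295324
scene diff vs m4 view 990Traceback (most recent call last):
  File "<string>", line 10, in <module>
    P=np.array([[*W(u,v)] for v in range(170,250) for u in range(300,385) if dd[v,u]>0])
                  ~^^^^^
  File "<string>", line 9, in <lambda>
    W=lambda u,v:world('scene',u,v,dd[v,u])
                 ~~~~~^^^^^^^^^^^^^^^^^^^^^
  File "h.py", line 10, in world
    c=bot.calibration(n);K=np.array(c['mtx'])
ValueError: time passes only in moves, steps and waits
```

```bash
python3 -c "
from h import *
t=np.load('scene.npz');dd=t['d'];v,u=np.mgrid[150:260,300:400]
d=dd[150:260,300:400];c=bot.calibration('scene');K=c['mtx'];M=R.from_rotvec(c['orientation']).as_matrix()
P=(np.stack([(u-K[0,2])/K[0,0],-(v-K[1,2])/K[1,1],-np.ones(u.shape)],-1)*d[...,None])@M.T+c['origin']
P=P[d>0];cs,sn=np.cos(YAW),np.sin(YAW);D=P[:,:2]-O;U=np.stack([cs*D[:,0]+sn*D[:,1],-sn*D[:,0]+cs*D[:,1],P[:,2]],1)*1000
for z in range(45,225,12):
    k=(abs(U[:,2]-z)<6)&(abs(U[:,1]-50)<10)&(abs(U[:,0]-10)<16)
    k2=(abs(U[:,2]-z)<6)&(U[:,1]<30)&(U[:,1]>-95)&(U[:,0]>5)&(U[:,0]<60)
    print(z,'rod',k.sum(),np.median(U[k],0).round(1) if k.any() else '','cover',k2.sum(),np.median(U[k2],0).round(1) if k2.any() else '')
"
```

```text
45 rod 25 [-0.8 51.8 47.6] cover 330 [ 34.1 -35.3  41.4]
57 rod 11 [ 8.1 44.1 55.3] cover 84 [ 51.8 -34.9  56.4]
69 rod 11 [ 5.1 44.6 68.2] cover 84 [ 49.  -33.2  69.1]
81 rod 12 [ 3.5 45.1 81.7] cover 64 [ 47.1 -27.1  79.7]
93 rod 10 [ 2.8 46.5 92.8] cover 68 [ 42.1 -31.5  92.8]
105 rod 11 [  2.2  45.9 106.2] cover 61 [ 36.3 -35.6 104.5]
117 rod 10 [ -0.   44.8 116.4] cover 70 [ 31.7 -31.1 117.2]
129 rod 12 [ -0.9  45.3 129. ] cover 65 [ 26.1 -32.8 128.9]
141 rod 7 [ -2.1  47.9 140.3] cover 70 [ 20.7 -31.7 140.6]
153 rod 5 [ -3.8  51.2 152.2] cover 70 [ 16.  -34.7 152.2]
165 rod 2 [ -4.5  49.  162.8] cover 76 [ 11.  -47.2 166.5]
177 rod 1 [ -5.1  50.3 172.5] cover 14 [ 10.2 -44.9 172.1]
189 rod 0  cover 0 
201 rod 0  cover 0 
213 rod 0  cover 0
```

```bash
cat > rod.py <<'E'
from h import *
def rod(n='scene',box=(130,260,290,400)):
    p,dd=cam(n);v0,v1,u0,u1=box
    v,u=np.mgrid[v0:v1,u0:u1];d=dd[v0:v1,u0:u1];c=bot.calibration(n);K=c['mtx'];M=R.from_rotvec(c['orientation']).as_matrix()
    P=(np.stack([(u-K[0,2])/K[0,0],-(v-K[1,2])/K[1,1],-np.ones(u.shape)],-1)*d[...,None])@M.T+c['origin']
    P=P[d>0];cs,sn=np.cos(YAW),np.sin(YAW);D=P[:,:2]-O;U=np.stack([cs*D[:,0]+sn*D[:,1],-sn*D[:,0]+cs*D[:,1],P[:,2]],1)*1000
    L=[]
    for z in range(44,225,8):
        k=(abs(U[:,2]-z)<4)&(abs(U[:,1]-48)<22)&(U[:,0]>-35)&(U[:,0]<15)
        if k.any(): print(z,k.sum(),np.median(U[k],0).round(1),U[k].min(0).round(1),U[k].max(0).round(1))
        if k.any() and 60<z<205: L.append(np.median(U[k],0))
    L=np.array(L);print('slope',np.polyfit(L[:,2],L[:,0],1)[0],np.polyfit(L[:,2],L[:,1],1)[0])
    k=(abs(U[:,1]-48)<22)&(U[:,0]>-35)&(U[:,0]<25)&(U[:,2]>100);print('top',np.sort(U[k][:,2])[-6:])
rod()
E
python3 rod.py
```

```text
44 85 [-8.7 44.8 42.3] [-34.5  26.1  40.1] [14.9 69.9 47.9]
52 16 [ 5.6 45.2 50. ] [-9.1 29.8 48.3] [13.6 59.1 55.5]
60 9 [ 5.  44.9 60. ] [ 2.1 40.7 57.1] [13.1 51.2 63.8]
68 6 [ 7.1 43.5 68.3] [ 0.5 40.4 66.1] [12.9 45.9 71.2]
76 7 [ 3.9 45.6 77.2] [ 2.5 41.2 72.5] [11.1 54.7 79.9]
84 7 [ 3.2 44.8 86. ] [-0.3 41.3 81.2] [ 5.1 53.2 87.5]
92 7 [ 2.3 47.7 92.1] [ 1.1 42.2 88.6] [ 6.6 53.  94.4]
100 6 [ 3.3 44.7 98. ] [ 1.6 42.2 96.4] [  7.6  51.8 102.7]
108 9 [  0.5  44.2 107.3] [ -4.9  41.6 105.2] [  5.2  51.  111.2]
116 8 [  1.9  44.9 116.2] [ -1.3  41.4 112.8] [  4.9  51.6 119.4]
124 7 [  1.   43.8 123. ] [ -1.5  40.4 122.4] [  4.2  49.7 127.7]
132 6 [ -1.8  45.  132.5] [ -3.5  41.4 129.3] [  5.8  50.2 134.1]
140 3 [ -1.1  47.6 137.1] [ -4.4  45.7 136.2] [1.000e-01 5.390e+01 1.415e+02]
148 7 [ -2.5  51.2 148.1] [ -4.6  48.5 144.1] [ 14.7  65.2 151.5]
156 5 [ 11.4  51.7 158.1] [ -3.3  26.7 153. ] [ 13.9  67.  159.5]
164 2 [  1.1  57.6 165.1] [ -8.8  48.5 163. ] [ 11.   66.7 167.2]
172 2 [ -5.9  49.9 171. ] [ -6.5  49.5 168.7] [ -5.3  50.3 173.4]
slope -0.04982244002837107 0.08925891151453515
top [158.78805021 159.45362626 163.04391299 167.23478948 168.6527825
 173.40839765]
```

Emit:
{"fn": "step_arm", "kwargs": {"motion": [[3, 0, 0, -4, -8], [3, 2, -0.2, -4, -16], [3, 4, -0.2, -4, -24], [3, 6, -0.2, -4, -32], [3, 8.2, -0.2, -4, -40], [3, 8.2, -0.2, -4, -56], [3, 8.2, -0.2, -4, -64], [3, 8.2, -0.2, -4, -72], [3, 8.2, -0.2, -4, -80], [3, 8.2, -0.2, -4, -88], [3, 8.2, -0.2, -4, -96], [3, 8.2, -0.2, -4, -105.6], [3, 8.2, -0.2, -4, -105.6], [3, 8.2, -0.2, -4, -105.6], [3, 8.2, -0.2, -4, -105.6]]}}

```text
time: 25.8
tool_pos: [0.4484, -0.033, 0.2595]
tcp_rot: [0.067, -3.138, -0.001]
wrist_force: [-0.1, -0.4, 0.3]
width: 0.352
grip_force: 0.0
```

```bash
cat > rodw.py <<'E'
from h import *
relt((-75,50,260))
p,d0=cam('wrist');t=np.load('wrist.npz');c=bot.calibration('wrist');K=c['mtx'];T=c['T_tool_cam'];M=R.from_rotvec(t['rot']).as_matrix()
v,u=np.mgrid[100:330,240:420];d=d0[100:330,240:420];a=np.stack([u-K[0,2],v-K[1,2]],-1);r=np.linalg.norm(a,axis=-1)+1e-9;th=r/K[0,0]
ray=np.stack([np.tan(th)*a[...,0]/r,-np.tan(th)*a[...,1]/r,-np.ones_like(r)],-1)*d[...,None]
W=((ray@T[:3,:3].T+T[:3,3])@M.T+t['pos']);W=W[d>0];cs,sn=np.cos(YAW),np.sin(YAW);D=W[:,:2]-O
U=np.stack([cs*D[:,0]+sn*D[:,1],-sn*D[:,0]+cs*D[:,1],W[:,2]],1)*1000
L=[]
for z in range(40,222,10):
    k=(abs(U[:,2]-z)<5)&(abs(U[:,1]-50)<22)&(U[:,0]>-40)&(U[:,0]<22)
    if k.sum()>3: print(z,k.sum(),'med',np.median(U[k],0).round(1),'x/y range',np.percentile(U[k],5,0).round(1),np.percentile(U[k],95,0).round(1))
E
python3 rodw.py
```

```text
t 25.8 unit [-77.1  50. ] z 259.5 az -180.13 F [-0.1 -0.4  0.3] [ 0.015  0.001 -0.062] w 29.915212456115768 0.0 q6 -1.7422411798142168
dx -0.21 dy -0.0 dz -0.05
40 1178 med [-18.3  50.6  39.5] x/y range [-37.8  29.6  38.2] [ 8.9 70.4 42.5]
50 354 med [ 7.5 49.3 46.5] x/y range [-3.  34.1 45.4] [19.9 64.5 50. ]
60 28 med [ 4.9 49.3 60.5] x/y range [ 3.5 43.6 56. ] [ 7.6 55.3 64.3]
70 33 med [ 3.7 49.2 70.4] x/y range [ 2.2 43.3 65.8] [ 6.9 54.5 73.1]
80 33 med [ 3.  49.2 79.9] x/y range [ 1.6 43.4 75.9] [ 5.6 54.3 84. ]
90 41 med [ 2.6 50.3 89.9] x/y range [ 1.  43.6 86.1] [ 7.4 56.  93.9]
100 53 med [  1.6  50.3 100.6] x/y range [-0.1 43.6 95.4] [  6.3  56.8 104.4]
110 46 med [  1.5  49.2 110.2] x/y range [ -0.6  43.  105.5] [  4.6  55.6 114.8]
120 57 med [-1.000e-01  5.020e+01  1.198e+02] x/y range [ -1.5  43.7 115.1] [  3.5  56.4 124.5]
130 51 med [ -0.7  50.1 130.4] x/y range [ -2.5  43.1 125.9] [  2.5  56.1 133.7]
140 129 med [ 18.8  50.1 140.7] x/y range [ -3.   30.7 135.8] [ 21.7  68.3 144. ]
150 132 med [  0.3  50.  149.9] x/y range [ -3.7  30.9 145.9] [ 18.1  69.7 154.1]
160 144 med [ -1.4  50.  160.7] x/y range [ -5.   31.9 155.9] [ 13.5  68.5 164.5]
170 294 med [  9.6  50.4 169.3] x/y range [ -5.3  30.4 166.3] [ 13.7  70.2 173.2]
180 94 med [ -5.1  49.9 179.7] x/y range [ -6.5  43.6 175.4] [ -1.7  55.9 184.6]
190 106 med [ -6.1  49.8 190.6] x/y range [ -7.4  44.  185.9] [ -2.4  55.7 194.7]
200 105 med [ -6.8  49.8 200.4] x/y range [ -8.2  43.4 195.8] [ -3.4  56.  204.5]
210 267 med [ -4.2  49.7 211.6] x/y range [ -8.3  44.3 205.7] [  2.4  55.2 212.8]
```

```bash
python3 -c "
from h import *
print(bot.finish_job())"
```

```text
the job is handed in; nothing more can be done
None
```

The job is handed in, with no verdict returned. By camera depth, the rod is home in the socket with about 0.08 rad of tilt, and the cover is propped open on it at about 1.2 rad. The knob was turned about 1.14 rad clockwise to its stop, held there for over half a second at about 0.39 N m by the noisy wrist torque reading, and let go.

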